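Move the tested capacitors into the inverter carrier in the same order

ROBOT

A 6-joint arm with a two-finger parallel gripper is mounted at the origin on the work surface. World frame = base frame: x ahead of the robot, y to its left, z up, the work surface at z = 0. Lengths are in m, angles in rad, forces in N, time in s.
With the tool pointing down it reaches from about 0.35 to 1 m from the base axis. Payload 7.1 kg.
Tool frame: the origin (TCP) lies between the finger pads; the fingertips stand 22 mm ahead of it and the grasp point (between the pads) lies 3 mm ahead of it; z points along the fingers, y is the line along which they close (so a half turn about z gives the same grasp; the last joint's range is limited). The gripper opens to 85 mm and grips with 20 to 120 N. Pads are 22 mm wide; open, the fingers measure 114 mm over their backs; the gripper's body (76 mm by 85 mm) begins 54 mm behind the grasp point. The pads swing forward as they close: fully open they stand 13 mm farther back than shut.
Start: joints at [-1.313, 0.423, 1.63, -0, 1.089, -0.019], TCP at [0.171, -0.601, 0.253] pointing down, gripper open.
Joint ranges: [-3, 3], [-0.9, 2.11], [0.09, 2.58], [-1.31, 4.45], [0.11, 2.69], [-2.54, 2.54]. Speed limits (rad/s): [2.39, 2.39, 3.01, 3.14, 3.14, 3.14].

INTERFACE

Orientations are given as a rotation vector (axis times angle).
In Python, from rig import manip gives the robot as it stands. The module is installed in compiled form; this text tells all that it offers. Calls block until the motion is done:
- manip.move_to(position, orientation): joint-space move of the TCP to a pose.
- manip.servo_line(position, orientation=None, rate=0.15): straight line of the TCP; orientation=None keeps the orientation; rate is the mean speed in m/s.
- manip.set_joints(angles): joint-space move.
- manip.command_gripper(opening, f_grip=None): finger opening in m; f_grip is the grip in N (None keeps the last); returns when the fingers have stopped.
- manip.hold(seconds).
- manip.solve_ik(position, orientation): joint angles nearest the present ones, or None.
- manip.camera(name): name is "scene" or "top" or "wrist"; returns a dict with "image" (384x512x3 uint8, red, green, blue), "fx", "fy", "cx", "cy" (pixels), "k1" (the pictures are not rectified: a ray, as slopes to the right and down, at radius r is drawn at 1 + k1 r^2 times it, then the intrinsics apply), "cam_to_world" (4x4, takes a point from camera to world coordinates); the wrist camera has in their place "mount" (4x4, takes a point from camera to tool coordinates, whose origin is the TCP and whose axes are the flange's). Camera axes: x right, y down, z forward; pixel columns grow to the right and rows downward; lengths in m; the calibration is good to about 2 mm. A picture is of the moment at which its call begins: read the wrist's pose just before it. There is no depth.
A pose or a line that the arm cannot do raises manip.IKError and nothing moves.
- manip.sign_off(): hands the job in; it is judged then, once.
Readings, each from a call of its own:
- manip.get_time(): time.
- manip.get_joint_positions(): joint angles.
- manip.get_joint_vel(): joint speeds.
- manip.get_tau(): joint torques, N m.
- manip.get_position(): TCP position.
- manip.get_ee_rot(): TCP orientation.
- manip.get_contact_force(): force on the tool from outside, world axes, zero at the start.
- manip.get_torque(): the same for the moment, N m.
- manip.get_width(): finger opening in m.
- manip.get_grip_force(): force on a finger pad.
Only numpy, scipy, OpenCV 4.12 (cv2) and the standard library are available. Lean on these libraries where they do the work, as an engineer would, in place of code of your own. Each camera call takes 0.05 s, during which the arm holds its last target. There are 200 camera calls.

TASK

Move the four capacitors from the grey test rack into the black carrier, one in each bay, in the same order counted from the red end: the one nearest the test rack's red end goes into the bay nearest the carrier's red end, and so on. Stand each upright on the floor of its bay and let go; do not drop any or tip any over.

Things in the scene. Friction and masses are not known exactly. Their poses are not given: they have to be found in the camera images.
- test_rack: Grey test rack. 4 open bays in a row along y, centred at y = +96, +32, -32, -96 mm, each 60 x 60 mm inside; floor 5 mm thick, walls 4 mm, rims at z = 20 mm. Red end block (22 mm long, 24 high) at the +y end: the bay at +96 is first. Overall 68 x 282 mm. Fixed; any yaw. Origin: on the bench under the middle of the row, z up. Full at the start; tabs along its -x side.
- carrier: Black carrier, copper bars (8 mm high) on both long sides. 4 open bays in a row along y, centred at y = +96, +32, -32, -96 mm, each 60 x 60 mm inside; floor 5 mm thick, walls 4 mm, rims at z = 20 mm. Red end block (22 mm long, 24 high) at the +y end: the bay at +96 is first. Overall 68 x 282 mm. Fixed; any yaw. Origin: on the bench under the middle of the row, z up. Empty at start.
- cap_blue: loose capacitor with a blue sleeve: upright cylinder 36 mm in diameter, 72 mm high, two small terminals up to 76 mm, grey disc on top, 70 to 140 g. Origin: centre of its underside, z up along its axis; yaw is of no account. Starts upright in a bay of the test rack, within about 6 mm of the bay's middle.
- cap_green: loose capacitor with a green sleeve: upright cylinder 36 mm in diameter, 72 mm high, two small terminals up to 76 mm, grey disc on top, 70 to 140 g. Origin: centre of its underside, z up along its axis; yaw is of no account. Starts upright in a bay of the test rack, within about 6 mm of the bay's middle.
- cap_yellow: loose capacitor with a yellow sleeve: upright cylinder 36 mm in diameter, 72 mm high, two small terminals up to 76 mm, grey disc on top, 70 to 140 g. Origin: centre of its underside, z up along its axis; yaw is of no account. Starts upright in a bay of the test rack, within about 6 mm of the bay's middle.
- cap_white: loose capacitor with a white sleeve: upright cylinder 36 mm in diameter, 72 mm high, two small terminals up to 76 mm, grey disc on top, 70 to 140 g. Origin: centre of its underside, z up along its axis; yaw is of no account. Starts upright in a bay of the test rack, within about 6 mm of the bay's middle.
- tab_blue: blue marker tab, fixed: block 16 x 36 x 18 mm outside the test rack, 43 mm to the -x side of the middle of the bay in which the blue capacitor starts; it stays there as a reminder. Not to be moved. Origin: centre of its underside, axes as the test rack's.
- tab_green: green marker tab, fixed: block 16 x 36 x 18 mm outside the test rack, 43 mm to the -x side of the middle of the bay in which the green capacitor starts; it stays there as a reminder. Not to be moved. Origin: centre of its underside, axes as the test rack's.
- tab_yellow: yellow marker tab, fixed: block 16 x 36 x 18 mm outside the test rack, 43 mm to the -x side of the middle of the bay in which the yellow capacitor starts; it stays there as a reminder. Not to be moved. Origin: centre of its underside, axes as the test rack's.
- tab_white: white marker tab, fixed: block 16 x 36 x 18 mm outside the test rack, 43 mm to the -x side of the middle of the bay in which the white capacitor starts; it stays there as a reminder. Not to be moved. Origin: centre of its underside, axes as the test rack's.
Things that resemble listed ones, but are neither listed nor needed, are in the scene too. What is shaped like the cap_white but brown or pink is not meant.

How it is judged:
By the outcome, as a careful person would: the job done as asked, in the order asked, and still so for the second after the job is handed in, with the robot touching nothing.
It also fails if it takes over 120 s, if anything falls off the work surface, if the arm or the gripper's body presses on something with over 40 N, if the wrist force passes 120 N, or if a joint passes its speed limit or range.

## Working session

There is one attempt and no reset: what is moved stays moved. The work goes in short steps, each a Python script; the robot and the scene stay as the last script left them, time stands still between calls to the robot, and variables do not carry over. Pictures are saved under pics/ and viewed, at most 14 in all, crops included, and the job is handed in when it is done.

```bash
mkdir -p pics; cat > h.py <<'E'
import numpy as np, cv2
from rig import manip
from scipy.spatial.transform import Rotation as R
def shot(name):
    if name=="wrist":
        p=np.array(manip.get_position()); r=R.from_rotvec(manip.get_ee_rot()).as_matrix()
        c=manip.camera(name); T=np.eye(4); T[:3,:3]=r; T[:3,3]=p; c["cam_to_world"]=T@np.array(c["mount"])
    else: c=manip.camera(name)
    return c
def K(c): return np.array([[c["fx"],0,c["cx"]],[0,c["fy"],c["cy"]],[0,0,1.]]), np.array([c["k1"],0,0,0,0.])
def cast(c,px,z):
    k,d=K(c); T=np.array(c["cam_to_world"])
    u=cv2.undistortPoints(np.array(px,float).reshape(-1,1,2),k,d).reshape(-1,2)
    ray=np.c_[u,np.ones(len(u))]@T[:3,:3].T
    o=T[:3,3]; return o+ray*((z-o[2])/ray[:,2])[:,None]
def proj(c,P):
    k,d=K(c); T=np.linalg.inv(np.array(c["cam_to_world"]))
    return cv2.projectPoints(np.array(P,float).reshape(-1,1,3),cv2.Rodrigues(T[:3,:3])[0],T[:3,3],k,d)[0].reshape(-1,2)
def save(c,f): cv2.imwrite("pics/"+f,cv2.cvtColor(c["image"],cv2.COLOR_RGB2BGR))
E
python3 - <<'E'
from h import *
for n in ["top","scene"]:
    c=shot(n); save(c,n+"0.png"); print(n,np.round(c["cam_to_world"],3).tolist(),c["fx"],c["k1"])
    import pickle; pickle.dump(c,open(n+".pkl","wb"))
E
```

```text
top [[0.023, -0.998, 0.055, 0.451], [-1.0, -0.022, 0.008, -0.017], [-0.007, -0.055, -0.998, 1.034], [0.0, 0.0, 0.0, 1.0]] 376.5070047350791 -0.09613182714228359
scene [[0.531, 0.516, -0.672, 1.12], [0.847, -0.313, 0.429, -0.413], [0.011, -0.797, -0.603, 0.608], [0.0, 0.0, 0.0, 1.0]] 392.7041048195854 -0.006116980698937803
```

View pics/top0.png

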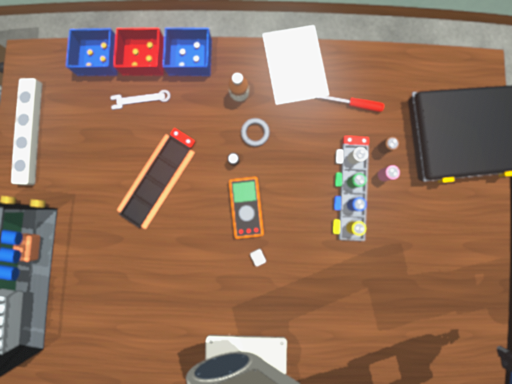

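View pics/scene0.png

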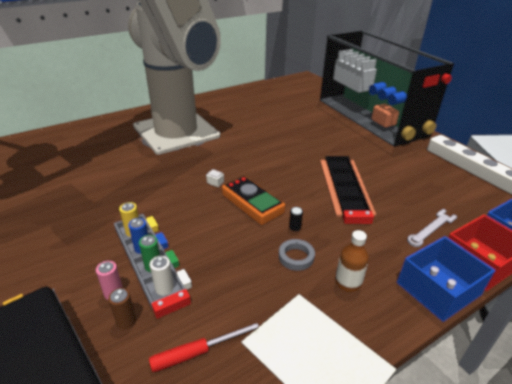

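Top view: the caps in the rack are white (360,153), green (357,180), blue (357,204) and yellow (358,228). The red end is at (355,140), and the tabs agree with this order. Look-alikes are brown (391,143), pink (392,172), the black/white cylinder (232,158), the bottle (238,85) and the white cube (258,257). The carrier lies between its red end (182,138) and (132,220). I choose the four caps that sit in the grey rack next to their tabs.

Next: rough positions, then close wrist views of each.

```bash
cat > m.py <<'E'
from h import *
import pickle
c=pickle.load(open("top.pkl","rb"))
caps=cast(c,[[360,153],[357,180],[357,204],[358,228]],.074)
red=cast(c,[[355,140],[182,138]],.024); end=cast(c,[[352,239],[132,221]],.02)
print("caps",caps.round(3).tolist()); print("pink/brown",cast(c,[[392,172],[391,143]],.074).round(3).tolist())
print(red.round(3).tolist(),end.round(3).tolist(),np.linalg.norm(red-end,axis=1))
E
python3 - <<'E'
exec(open("m.py").read())
def look(p,yaw,f):
    # tool down, y-axis (closing) at yaw
    y=np.array([np.cos(yaw),np.sin(yaw),0]); z=np.array([0,0,-1.]); x=np.cross(y,z)
    rv=R.from_matrix(np.c_[x,y,z]).as_rotvec()
    manip.move_to(p,rv); c=shot("wrist"); save(c,f); pickle.dump(c,open(f[:-4]+".pkl","wb")); print(f,np.round(c["cam_to_world"],3).tolist(),c["fx"],np.round(c["mount"],3).tolist(),manip.get_joint_positions())
m=(red+end)/2
print(m)
print(R.from_rotvec(manip.get_ee_rot()).as_matrix().round(2).tolist())
look([m[0][0]-.0,m[0][1],.36],np.pi/2,"w_rack.png")
d=red[1]-end[1]; yaw=np.arctan2(d[1],d[0])+np.pi/2
look([m[1][0],m[1][1],.36],yaw,"w_car.png")
print(manip.get_time())
E
```

```text
caps [[0.606, -0.284, 0.074], [0.536, -0.276, 0.074], [0.474, -0.277, 0.074], [0.413, -0.28, 0.074]]
pink/brown [[0.559, -0.368, 0.074], [0.635, -0.366, 0.074]]
[[0.649, -0.284, 0.024], [0.644, 0.188, 0.024]] [[0.381, -0.279, 0.02], [0.415, 0.318, 0.02]] [0.26888449 0.26379247]
[[ 0.51508253 -0.28137876  0.022     ]
 [ 0.52983724  0.25299508  0.022     ]]
[[0.96, 0.27, -0.0], [0.27, -0.96, 0.0], [0.0, -0.0, -1.0]]
w_rack.png [[0.001, 0.957, 0.289, 0.441], [1.0, -0.001, -0.001, -0.281], [-0.001, 0.289, -0.957, 0.482], [0.0, 0.0, 0.0, 1.0]] 335.10832130754426 [[0.001, -0.957, -0.29, 0.074], [1.0, 0.001, -0.001, 0.0], [0.001, -0.29, 0.957, -0.122], [0.0, 0.0, 0.0, 1.0]] [-5.21332982e-01  2.63257760e-01  1.60758859e+00 -1.44374161e-04
  1.27115702e+00 -2.09047946e+00]
w_car.png [[0.495, 0.831, 0.252, 0.466], [0.869, -0.474, -0.144, 0.289], [-0.001, 0.29, -0.957, 0.482], [0.0, 0.0, 0.0, 1.0]] 335.10832130754426 [[0.001, -0.957, -0.29, 0.074], [1.0, 0.001, -0.0, 0.0], [0.001, -0.29, 0.957, -0.122], [0.0, 0.0, 0.0, 1.0]] [ 4.23795295e-01  2.63306991e-01  1.60693089e+00 -1.67714058e-04
  1.27134232e+00 -6.28060604e-01]
3.9333
```

View pics/w_rack.png

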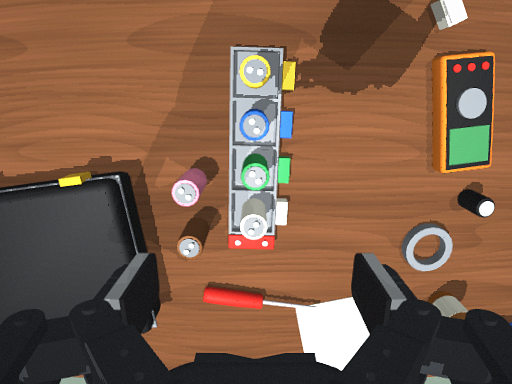

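View pics/w_car.png

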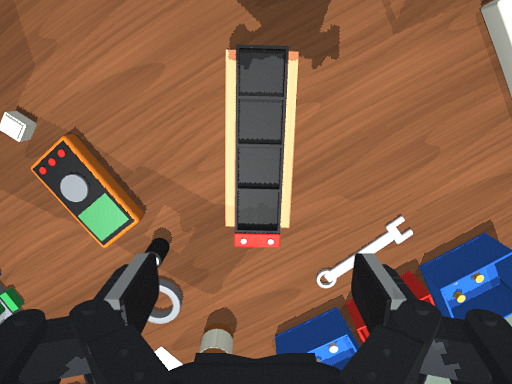

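Rack wrist view: discs are yellow (255,70), blue (255,124), green (255,176) and white (253,224), with tabs to the right and red end at the bottom. Pink (187,192) and brown (190,246) stand outside the rack. Carrier view: red block at (257,240), far end at y≈47, walls at x≈236–287.

```bash
python3 - <<'E'
from h import *
import pickle
c=pickle.load(open("w_rack.pkl","rb")); im=c["image"]
k=pickle.load(open("w_car.pkl","rb"))
g=cv2.cvtColor(im,cv2.COLOR_RGB2GRAY)
up=cv2.resize(im,None,fx=4,fy=4,interpolation=cv2.INTER_CUBIC)
out=up.copy()
for n,(x,y) in dict(yellow=(255,70),blue=(255,124),green=(255,176),white=(253,224)).items():
    s=up[4*(y-26):4*(y+26),4*(x-26):4*(x+26)]
    h=cv2.HoughCircles(cv2.medianBlur(cv2.cvtColor(s,cv2.COLOR_RGB2GRAY),5),cv2.HOUGH_GRADIENT,1,20,param1=100,param2=15,minRadius=46,maxRadius=72)
    if h is None: print(n,"none"); continue
    cx,cy,r=h[0,0]; u,v=cx/4+x-26,cy/4+y-26
    print(n,u,v,r/4,cast(c,[[u-.375,v-.375]],.072)[0].round(4))
    cv2.circle(out,(int(u*4),int(v*4)),int(r),(255,0,255),1)
a=out[4*40:4*255,4*220:4*300]
b=cv2.resize(k["image"],None,fx=4,fy=4,interpolation=cv2.INTER_CUBIC)[4*40:4*255,4*220:4*310]
v=np.hstack([a,b]); v=cv2.resize(v,None,fx=.69,fy=.69)
cv2.imwrite("pics/crop1.png",v[:,:,::-1]); print(v.shape)
# red blocks
for nm,q in (("rack",c),("car",k)):
    hsv=cv2.cvtColor(q["image"],cv2.COLOR_RGB2HSV)
    m=(((hsv[...,0]<6)|(hsv[...,0]>174))&(hsv[...,1]>150)&(hsv[...,2]>110)).astype(np.uint8)
    m[:225]=0;m[262:]=0;m[:,:215]=0;m[:,300:]=0
    x,y,w,h=cv2.boundingRect(m); print(nm,x,y,w,h,cast(q,[[x,y],[x+w,y],[x,y+h],[x+w,y+h]],.024).round(4).tolist())
# expected px for known rim corners
far=cast(k,[[237,46],[287,46]],.02); print("far",far.round(4).tolist(),np.linalg.norm(far[0]-far[1]))
far=cast(c,[[231,47],[283,47]],.02); print("far rack",far.round(4).tolist(),np.linalg.norm(far[0]-far[1]))
E
```

```text
yellow 254.875 70.125 15.075 [ 0.4124 -0.282   0.072 ]
blue 254.375 125.625 15.1 [ 0.4763 -0.2827  0.072 ]
green 255.125 176.625 13.7 [ 0.5395 -0.2818  0.072 ]
white 253.625 225.625 14.2 [ 0.6056 -0.2839  0.072 ]
(593, 469, 3)
rack 228 235 47 15 [[0.6404, -0.3216, 0.024], [0.6404, -0.252, 0.024], [0.6649, -0.3223, 0.024], [0.6649, -0.2515, 0.024]]
car 234 233 46 15 [[0.6216, 0.1649, 0.024], [0.6553, 0.224, 0.024], [0.6426, 0.1524, 0.024], [0.6768, 0.2124, 0.024]]
far [[0.4012, 0.2995, 0.02], [0.4331, 0.3555, 0.02]] 0.06446118726205878
far rack [[0.3804, -0.3124, 0.02], [0.3804, -0.2453, 0.02]] 0.06706174849697985
```

View pics/crop1.png

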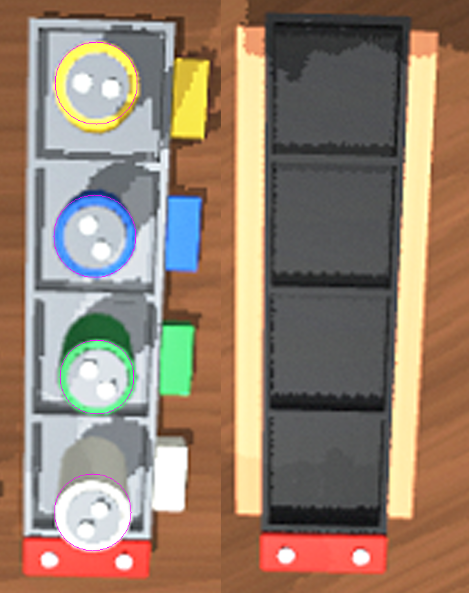

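Circles fit (disc radius is right). The carrier end-to-end distance comes out at 283 mm against 282, and its width at 67 mm against 68. Moving white first.

```bash
cat > pp.py <<'E'
from h import *
CAP=dict(white=(.6056,-.2839),green=(.5395,-.2818),blue=(.4763,-.2827),yellow=(.4135,-.282))
u=np.array([.858,-.513]); u/=np.linalg.norm(u); O=np.array([.529,.2606])
BAY=dict(zip(["white","green","blue","yellow"],[O+u*s for s in (.096,.032,-.032,-.096)]))
def rv(yaw):
    y=np.array([np.cos(yaw),np.sin(yaw),0]); z=np.array([0,0,-1.])
    return R.from_matrix(np.c_[np.cross(y,z),y,z]).as_rotvec()
RK=rv(np.pi/2-.03); CR=rv(np.arctan2(u[1],u[0])+np.pi/2)
def go(n,zg=.055,hi=.17):
    x,y=CAP[n]; manip.command_gripper(.062,40)
    manip.move_to([x,y,hi],RK); manip.servo_line([x,y,zg],rate=.12)
    manip.command_gripper(.0,40); w=manip.get_width(); g=manip.get_grip_force()
    print(n,"width",w,"grip",g,"t",manip.get_time())
    if not .030<w<.040: return False
    z0=manip.get_position()[2]
    manip.servo_line([x,y,hi],rate=.15); print("lifted",manip.get_width())
    x,y=BAY[n]; manip.move_to([x,y,hi],CR); f0=manip.get_contact_force()[2]
    manip.servo_line([x,y,z0+.004],rate=.12); manip.hold(.1)
    for i in range(14):
        z=z0+.003-.0005*i; manip.servo_line([x,y,z],rate=.02)
        f=manip.get_contact_force()[2]
        if f-f0>2.5: break
    print("down at",z-z0,"df",f-f0,"width",manip.get_width())
    manip.command_gripper(.062); manip.servo_line([x,y,hi],rate=.12); print("t",manip.get_time()); return True
E
python3 - <<'E'
from pp import *
go("white")
x,y=BAY["blue"]; manip.move_to([x,y,.30],CR); c=shot("wrist"); save(c,"p1.png")
E
```

```text
white width 0.034865517130335436 grip 39.954214096069336 t 7.825
lifted 0.03486135124944201
down at -0.0005000000000000004 df 6.373416049137075 width 0.03536222888059062
t 15.1833
```

View pics/p1.png

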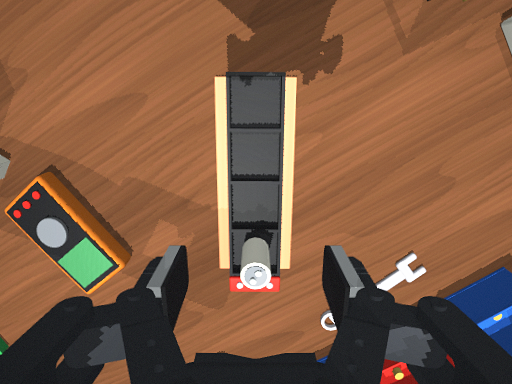

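White stands upright in the first bay, with its disc at (256,276) and its base centred between the walls. Continuing with the other three.

```bash
python3 - <<'E'
from pp import *
for n in ["green","blue","yellow"]:
    if not go(n): break
x,y=O; manip.move_to([x,y,.36],CR); c=shot("wrist"); save(c,"p2.png"); c=shot("scene"); save(c,"p3.png")
print(manip.get_time())
E
```

```text
green width 0.03507863212734244 grip 39.565043449401855 t 19.7333
lifted 0.035200216492908144
down at -0.0005000000000000004 df 5.908157535329314 width 0.03533830842270615
t 27.2083
blue width 0.03527401458060109 grip 39.519338607788086 t 30.8083
lifted 0.034582367372467365
down at -0.0005000000000000004 df 6.104917134270368 width 0.035225717653044504
t 38.3917
yellow width 0.035378781446495304 grip 39.44095015525818 t 42.1
lifted 0.035330515856538035
down at -0.0005000000000000004 df 7.956956860370883 width 0.03469567118309139
t 49.7917
50.75
```

View pics/p2.png

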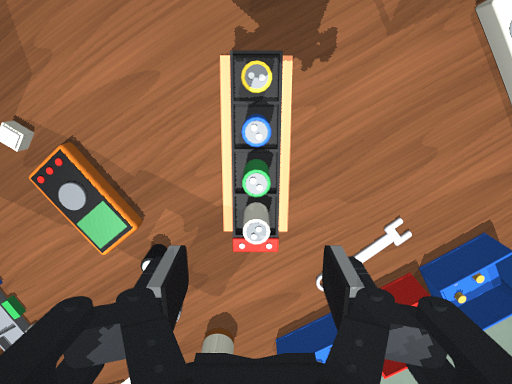

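View pics/p3.png

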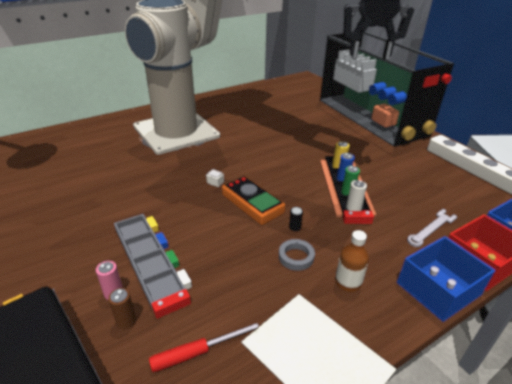

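All four stand upright in the carrier: white (256,230), green (256,182), blue (256,131) and yellow (256,76), counted from the red end. The rack is empty and the other objects are undisturbed.

```bash
python3 -c "
from rig import manip; print(manip.sign_off())"
```

```text
the job is handed in; nothing more can be done
None
```

All four capacitors stand upright in the carrier in the order white, green, blue, yellow from the red end, and the job was handed in at about 51 s of the 120 s allowed.

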